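Set the heat-tape controller dial and shut its lid

TASK

Set the pipe heat-tape controller: turn its black dial clockwise to its stop, then back exactly three clicks, and let go of it. Then swing the blue lid shut and press it down until its catch snaps in, and tug the handle gently upwards, taking up the catch's play and holding it a moment, to check that the catch has held; press it again and repeat the tug if it gives. Leave the lid fully shut and the other things on the ledge where they are.

Things in the scene. Friction and masses are not known exactly. Their poses are not given: they have to be found in the camera images.
- controller: grey control box screwed to the ledge, 180 (x) x 200 (y) x 100 mm high, open on top; walls 6 mm thick, white inner deck 50 mm above the ledge. Origin: centre of its underside. The blue lid hinges on its +y rim. The dial's axis is vertical at x 0, y -20 mm in this frame. The yaw varies.
- dial (a joint): rotation of the black dial in rad: 0 at its clockwise stop (seen from above), growing anticlockwise to 3.36. It clicks every 0.42 rad (a tick on the white deck at each: red at the stop, a longer black one at the third); three clicks back is 1.26. Let go, it settles in the nearest click. About 0.07 N m carries it over a click.
- dial_grip (a point): on the dial axis, 83 mm above the ledge: the height to pinch its grip, an upright bar 62 mm long, 16 wide, top 94 and foot 64 mm above the ledge, on a 68 mm disc. The point turns with the dial: its x runs along the bar to the yellow pointer end, which points along the box's +x at dial 0.
- lid (a joint): opening angle of the blue lid in rad: 0 shut, 1.95 fully open. Stays where left near upright, falls softly below about 1.0 and rests on its unlatched catch at about 0.13. Some 5 to 8 N down at the handle snaps it in to 0. Latched, it lifts 4 mm at the handle under some 3 N (to 0.024) before the catch takes the pull; a tug of 5 to 8 N is held, some 13 N opens it. Let go, it drops to 0.
- lid_handle (a point): middle of the lid handle: steel bar, 12 mm diameter, 100 mm long, parallel to the box's x, with a post at each end. Its axis lies 40 mm off the lid's outer face and 170 mm from the hinge line. Lid shut: 148 mm above the ledge, at y -70 mm of the box; lid open: on the upright lid's outer, +y side.
- lid_hinge (a point): middle of the lid's hinge line, which runs along the box's x at y +100, z +100 mm of the box, in the plane of the lid's underside. The lid reaches 200 mm from it, is 180 mm along it and 8 mm thick.
- orange_bin: bystander: orange open bin, 160 x 110 x 75 mm, origin under its centre
- insulator: bystander: white ceramic insulator, 64 mm across, 80 mm high, origin under its centre
- angle: bystander: aluminium angle piece, 180 mm long, 40 x 40 mm legs, origin under the flat leg
- tape_roll: bystander: black ring-shaped roll, 100 mm across, 24 mm high, origin under its centre
- screw_jar: bystander: glass jar, 64 mm across, 85 mm high, origin under its centre
- screwdriver: bystander: yellow-handled screwdriver, 190 mm long, lying

How it is judged:
By the outcome, as a careful person would: the job done as asked, in the order asked, and still so for the second after the job is handed in, with the robot touching nothing.
It also fails if it takes over 70 s, if anything falls off the work surface, if the arm or the gripper's body presses on something with over 40 N, if the wrist force passes 120 N, or if a joint passes its speed limit or range.

ROBOT

A 6-joint arm with a two-finger parallel gripper is mounted at the origin on the work surface. World frame = base frame: x ahead of the robot, y to its left, z up, the work surface at z = 0. Lengths are in m, angles in rad, forces in N, time in s.
With the tool pointing down it reaches from about 0.4 to 0.825 m from the base axis. Payload 7 kg.
Tool frame: the origin (TCP) lies on the mounting face of the last link; the fingertips stand 178 mm ahead of it and the grasp point (between the pads) lies 159 mm ahead of it; y points along the fingers, z is the direction in which the jaws open and shut, and the axes are right-handed (so a half turn about y gives the same grasp; the last joint's range is limited). The gripper opens to 88 mm and grips with 3 to 60 N. Pads are 19 mm wide; open, the fingers measure 130 mm over their backs; the gripper's body (78 mm by 193 mm) begins 47 mm behind the grasp point.
Start: joints at [-0.836, 0.359, 0.012, 0, -1.224, -0.288], TCP at [0.292, -0.609, 0.405] pointing down, gripper open.
Joint ranges: [-3.07, 3.07], [-1.43, 2.12], [-1.02, 1.25], [-3.03, 1.67], [-3.05, -0], [-3.03, 3.03]. Speed limits (rad/s): [2.39, 2.39, 3.01, 3.14, 3.14, 3.14].

INTERFACE

Orientations are given as a unit quaternion [x, y, z, w].
In Python, from plant import robot gives the robot as it stands.
- The arm moves only by the tool carry_out, never from a script. Its argument "motion" is a list of rows, each a list of 6 numbers: the shift along the tool's x, y, z normalised to -1 to 1, where 1 is 0.8 m, then the turn, a rotation vector about the tool's x, y, z normalised to -1 to 1, where 1 is 90 degrees. In form: [[x, y, z, wx, wy, wz], ...]. A call has 1 to 12 rows; each row is the pose to reach, as a shift and turn from the pose commanded when the call began, along the tool's axes at that moment; what a row does not reach only later rows make up. A row lasts 1/12 s, in which the tool goes at most 41.7 mm and 7.16 degrees, less where a joint would pass 70% of its speed; a pose out of reach is approached as far as the arm can. A call with a number of a shift or a turn outside -1 to 1 is refused whole. A call with a gripper value outside its range is refused whole. "gripper" is the opening, from 0 (shut) to 1 (fully open), set as the call begins (left out, the last holds). The fingers move at their own pace and stop on an object; "grip_force" is the grip in N (left out, the last holds). Time passes only in rows, so rows that repeat a pose let the fingers close. It gives the time, the measured TCP pose, the force and the opening at its end, in the units of the state.
- robot.state(): the state, without advancing time (a new reading comes with each control period).
- robot.capture(name): name is "scene" or "top" or "wrist"; returns the picture (420x560x3 uint8, blue, green, red); there is no depth.
- robot.camera_params(name): a dict with "fx", "fy", "cx", "cy" (pixels), "position" and "orientation" of the camera in the world. Camera axes: x right, y down, z forward; pixel columns grow to the right and rows downward; lengths in m; the calibration is good to about 2 mm. A picture is of the moment at which its call begins: read the wrist's pose just before it. camera_params takes no time and is no camera call; for the wrist camera it gives the pose at the moment of the call.
- robot.hand_in(): hands the job in, once; it reports no verdict.
Trained networks look in the newest picture that a camera, given by its name, has taken for a name from the list of things; names that differ only in an ending like _2 or _b are one class to them, and where a whole thing is asked for, a point or a joint stands for the part that bears it (a point fixed in the world has none). Each returns a list of dicts, best first, with "score" (0 to 1); they miss things now and then, are a little off and sometimes report something else, mostly with a low value. They report only what shows in the picture. A call takes as long as a camera call.
- robot.find_in(target, camera): "extent" ([left, top, right, bottom] in pixels, round what is visible of it).
- robot.trace(target, camera): "pixels" (420x560 bool, what is visible of it) and "extent" ([left, top, right, bottom] in pixels, round what is visible of it).
The state is a dict: "clock": time; "qpos": joint angles; "qvel": joint speeds; "joint_efforts": joint torques, N m; "tcp_pos": TCP position; "tool_rot": TCP orientation; "force": force on the tool from outside, world axes, zero at the start; "ft_torque": the same for the moment, N m; "opening": finger opening in m.
Only numpy, scipy, OpenCV 4.12 (cv2) and the standard library are available. Lean on these libraries where they do the work, as an engineer would, in place of code of your own. Each camera call takes 0.05 s, during which the arm holds its last target.

## Working session

There is one attempt and no reset: what is moved stays moved. The work goes in short steps, Python scripts to look and compute and a tool call to move; the robot and the scene stay as the last step left them, time stands still between calls to the robot, and variables do not carry over. Pictures are saved under pics/ and viewed, and the job is handed in when it is done.

Besides the shell and the picture viewer there is one more tool, called after "Request:" as a command line: name --pt "numbers of a row" for each row, then --argument value for the rest. carry_out: Moves the arm, as the interface text tells. Scaled input: -1 to 1 covers 0.8 m each way for a shift and 90 degrees each way for a turn. Its arguments: {"type":"object","properties":{"motion":{"type":"array","items":{"type":"array","items":{"type":"number"}}},"gripper":{"type":"number"},"grip_force":{"type":"number"}},"required":["motion"]}

```bash
ls; mkdir -p pics
python3 - <<'E'
from plant import robot
import cv2
s=robot.state()
print({k:(v if not hasattr(v,'round') else v) for k,v in s.items()})
for n in ("scene","top","wrist"):
    p=robot.camera_params(n); print(n,p)
    cv2.imwrite(f"pics/{n}0.png",robot.capture(n))
E
```

```text
pics
{'clock': 0.0, 'qpos': array([-8.35893499e-01,  3.59384462e-01,  1.10476015e-02, -3.40107666e-04,
       -1.22408392e+00, -2.88078490e-01]), 'qvel': array([ 0.00082835,  0.00186323,  0.00224437, -0.0006641 ,  0.00060067,
        0.00028862]), 'joint_efforts': array([ 1.41639730e-04, -5.82717025e+01,  2.93066812e+01,  6.99720785e+00,
        7.11371904e-03, -2.50475796e-04]), 'tcp_pos': array([ 0.29156936, -0.60856224,  0.40372091]), 'tool_rot': array([-0.68898582, -0.15644283,  0.1568079 ,  0.69009815]), 'force': array([-0.07612471,  0.43391721, -0.14021997]), 'ft_torque': array([ 0.01217175,  0.03601235, -0.04719983]), 'opening': 0.08750508688020332}
scene {'fx': 394.36971899043476, 'fy': 394.36971899043476, 'cx': 280.9765593062816, 'cy': 205.56995850073176, 'position': array([1.32794323, 0.40287858, 0.8649976 ]), 'orientation': array([ 0.4755413 ,  0.77929682, -0.3463196 , -0.2159159 ])}
top {'fx': 544.6019127859983, 'fy': 544.6019127859983, 'cx': 286.6376754920758, 'cy': 212.16285561749655, 'position': array([0.30014305, 0.00837965, 1.75966026]), 'orientation': array([ 0.71272766, -0.69626422,  0.06223617, -0.05798335])}
wrist {'fx': 362.40009842723737, 'fy': 362.40009842723737, 'cx': 280.24843692181287, 'cy': 213.27940371464823, 'position': array([ 0.2192038 , -0.64243736,  0.38331173]), 'orientation': array([0.52729019, 0.83675712, 0.12545573, 0.07786809])}
```

View pics/scene0.png

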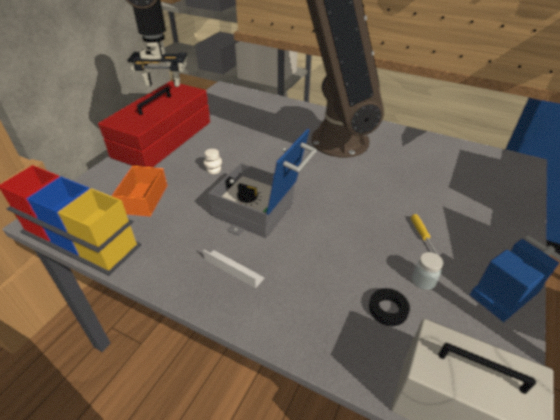

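View pics/top0.png

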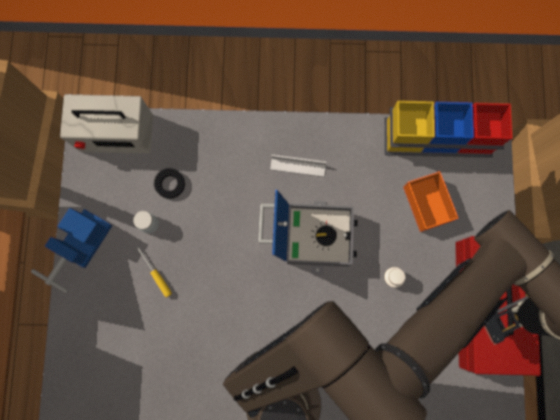

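View pics/wrist0.png

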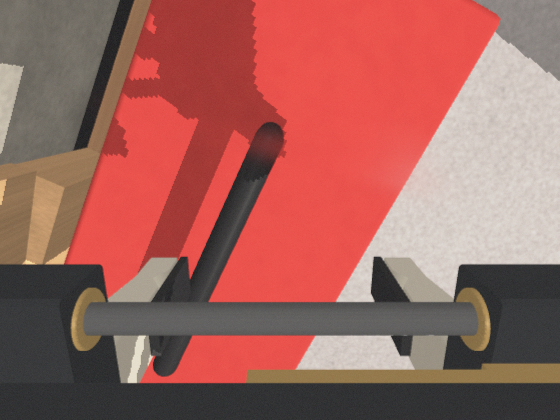

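```bash
cat > h.py <<'E'
from plant import robot
import numpy as np, cv2
from scipy.spatial.transform import Rotation as R
def pix2w(p,u,v,z):
    d=R.from_quat(p['orientation']).apply([(u-p['cx'])/p['fx'],(v-p['cy'])/p['fy'],1.])
    return p['position']+d*(z-p['position'][2])/d[2]
def w2pix(p,X):
    c=R.from_quat(p['orientation']).inv().apply(np.asarray(X)-p['position'])
    return np.array([p['cx']+p['fx']*c[...,0]/c[...,2],p['cy']+p['fy']*c[...,1]/c[...,2]]).T
E
python3 - <<'E'
from h import *
im=cv2.imread('pics/top0.png')
cv2.imwrite('pics/topz.png',cv2.resize(im[180:280,245:375],None,fx=6,fy=6,interpolation=cv2.INTER_CUBIC))
p=robot.camera_params('top')
for t in ('controller','dial','lid','lid_handle'):
    print(t,[(round(d['score'],2),d['extent']) for d in robot.find_in(t,'top')[:2]])
for uv in [(320,235)]: print(pix2w(p,*uv,0.1))
E
```

```text
controller [(0.96, [258.1, 192.6, 358.1, 271.4]), (0.17, [404.2, 171.0, 456.6, 233.8])]
dial [(0.67, [316.3, 224.9, 337.6, 246.9])]
lid [(0.69, [255.7, 193.0, 287.3, 263.3])]
lid_handle [(0.9, [258.1, 189.9, 290.1, 264.5])]
[ 0.5168248  -0.10244285  0.1       ]
```

View pics/topz.png

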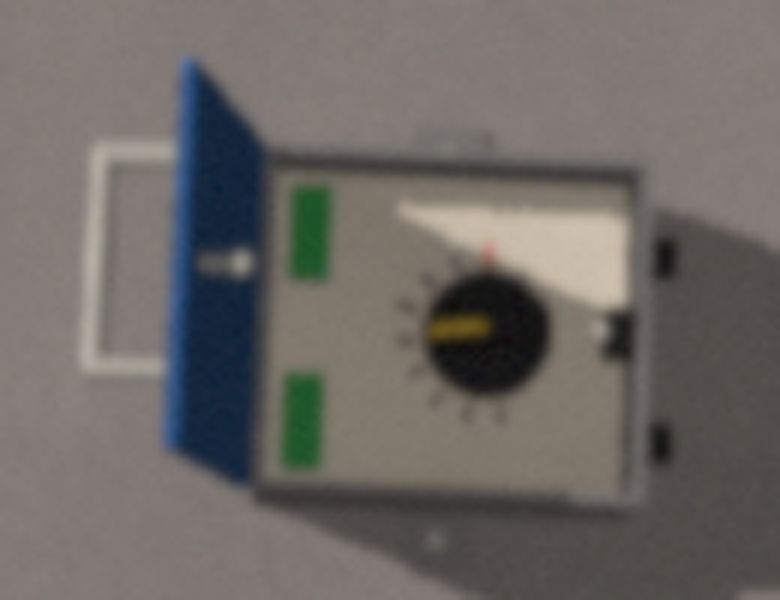

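Run:
```python
from h import *
from scipy.optimize import least_squares
p=robot.camera_params('top')
Z=np.array([(643,170),(643,503),(255,495),(488,333),(265,160)],float)
uv=(Z-2.5)/6+[245,180]
L=np.array([(.09,-.1,.1),(-.09,-.1,.1),(-.09,.1,.1),(0,-.02,.09),(.09,.1,.1)])
def f(q):
    W=R.from_euler('z',q[2]).apply(L)+[q[0],q[1],0]
    return (w2pix(p,W)-uv).ravel()
r=least_squares(f,[.517,-.1,0]); print(r.x,np.rad2deg(r.x[2]),r.fun.reshape(-1,2).round(2))
print(R.from_euler('z',r.x[2]).apply([0,-.02,0])+[*r.x[:2],0])
s=robot.state(); M=R.from_quat(s['tool_rot']).as_matrix(); print(M.round(3))
```

```text
[ 0.51804903 -0.10184357 -0.00106998] -0.06130510278805453 [[ 0.68 -1.32]
 [ 0.49  1.32]
 [-0.51  1.05]
 [ 0.14  0.09]
 [-0.8  -1.26]]
[ 0.51802763 -0.12184356  0.        ]
[[ 0.902 -0.    -0.432]
 [ 0.432  0.     0.902]
 [-0.    -1.     0.   ]]
```

```bash
cat >> h.py <<'E'
def rel(pos,phi=None,pitchR=None,say=True):
    "row to reach world pos, tool x yaw phi (tool down)"
    s=robot.state(); Rt=R.from_quat(s['tool_rot'])
    d=Rt.inv().apply(np.asarray(pos)-s['tcp_pos'])
    if pitchR is None and phi is not None:
        pitchR=R.from_matrix(np.array([[np.cos(phi),0,-np.sin(phi)],[np.sin(phi),0,np.cos(phi)],[0,-1,0]]))
    w=(Rt.inv()*pitchR).as_rotvec() if pitchR is not None else np.zeros(3)
    out=np.r_[d/.8,w/(np.pi/2)]
    print('row',out.round(4), 'dist',np.linalg.norm(d).round(4),'deg',np.rad2deg(np.linalg.norm(w)).round(2)); return out
def st():
    s=robot.state(); M=R.from_quat(s['tool_rot']).as_matrix()
    print('t',round(s['clock'],2),'tcp',s['tcp_pos'].round(4),'phi',np.arctan2(M[1,0],M[0,0]).round(4),'F',s['force'].round(2),'T',s['ft_torque'].round(3),'open',round(s['opening'],4),'q',s['qpos'].round(3))
    return s
E
python3 -c "
from h import *
st(); rel([.518,-.122,.42],1.66)"
```

```text
t 0.35 tcp [ 0.2916 -0.6087  0.4044] phi 0.4468 F [-0.15  0.57 -0.19] T [-0.032 -0.04  -0.03 ] open 0.0877 q [-0.836  0.359  0.012 -0.    -1.224 -0.288]
row [ 5.181e-01 -1.930e-02  4.264e-01 -3.000e-04 -7.724e-01  1.000e-04] dist 0.537 deg 69.51
```

Request:
carry_out --pt "0.518 -0.019 0.426 0 -0.772 0" --pt "0.518 -0.019 0.426 0 -0.772 0" --pt "0.518 -0.019 0.426 0 -0.772 0" --pt "0.518 -0.019 0.426 0 -0.772 0" --pt "0.518 -0.019 0.426 0 -0.772 0" --pt "0.518 -0.019 0.426 0 -0.772 0" --pt "0.518 -0.019 0.426 0 -0.772 0" --pt "0.518 -0.019 0.426 0 -0.772 0" --pt "0.518 -0.019 0.426 0 -0.772 0" --pt "0.518 -0.019 0.426 0 -0.772 0" --pt "0.518 -0.019 0.426 0 -0.772 0" --pt "0.518 -0.019 0.426 0 -0.772 0"

```text
clock: 1.35
tcp_pos: [0.5029, -0.1536, 0.4194]
tool_rot: [0.477, 0.522, -0.522, -0.477]
force: [0.5, -0.4, -0.2]
opening: 0.0877
```

```bash
python3 -c "
from h import *
st(); rel([.518,-.122,.42],1.66)"
```

```text
t 1.35 tcp [ 0.5029 -0.1536  0.4194] phi 1.6602 F [ 0.48 -0.36 -0.17] T [-0.102 -0.058  0.047] open 0.0877 q [ 0.077  0.102 -0.292  0.    -1.176  0.012]
row [ 0.0376 -0.0008 -0.0224  0.0006  0.0002 -0.    ] dist 0.035 deg 0.06
```

Request:
carry_out --pt "0.0376 -0.001 -0.0224 0 0 0" --pt "0.0376 -0.001 -0.0224 0 0 0" --pt "0.0376 -0.001 -0.0224 0 0 0"

```text
clock: 1.6
tcp_pos: [0.5184, -0.1223, 0.4196]
tool_rot: [0.476, 0.523, -0.522, -0.476]
force: [-1.0, -0.2, 0.3]
opening: 0.0876
```

Run:
```python
from h import *
st(); p=robot.camera_params('wrist'); print(p)
im=robot.capture('wrist'); cv2.imwrite('pics/w1.png',im)
print(w2pix(p,np.array([[.518,-.122,.094],[.518,-.122,.064]])))
for t in ('controller','dial','dial_grip'):
    print(t,[(round(d['score'],2),d['extent']) for d in robot.find_in(t,'wrist')[:2]])
```

```text
t 1.6 tcp [ 0.5184 -0.1223  0.4196] phi 1.6629 F [-1.02 -0.17  0.31] T [-0.021  0.137 -0.044] open 0.0876 q [ 0.137  0.114 -0.278 -0.    -1.179 -0.045]
{'fx': 362.40009842723737, 'fy': 362.40009842723737, 'cx': 280.24843692181287, 'cy': 213.27940371464823, 'position': array([ 0.52476497, -0.20079027,  0.39908637]), 'orientation': array([-0.04542125,  0.9879582 ,  0.14775061, -0.00672838])}
[[279.72742861 197.58586451]
 [279.77496225 189.63839026]]
controller [(0.55, [143.3, 72.0, 400.6, 384.3])]
dial [(0.69, [243.4, 154.2, 314.3, 234.8])]
dial_grip [(0.71, [243.9, 152.0, 312.7, 232.4])]
```

View pics/w1.png

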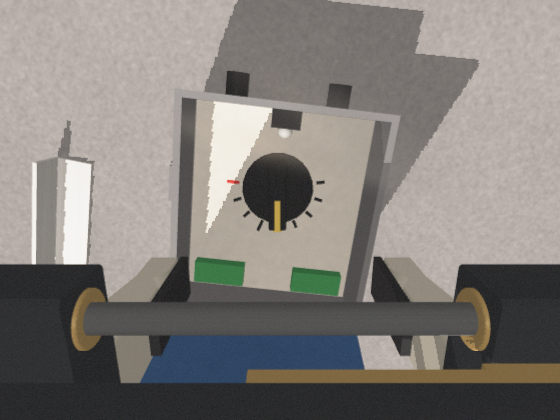

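Run:
```python
from h import *
im=cv2.imread('pics/w1.png')
cv2.imwrite('pics/w1z.png',cv2.resize(im[60:300,150:420],None,fx=2.9,fy=2.5,interpolation=cv2.INTER_CUBIC))
p=robot.camera_params('wrist')
for c in [(.519,-.103,-.001),(.519,-.103,.01)]:
    L=np.array([(.09,-.1,.1),(-.09,-.1,.1),(0,-.02,.064),(.09,.0,.1),(-.09,0,.1),(.0,-.02,.094)])
    W=R.from_euler('z',c[2]).apply(L)+[c[0],c[1],0]; print(w2pix(p,W).round(1).tolist())
```

```text
[[171.3, 92.9], [398.2, 113.9], [277.4, 191.1], [171.3, 214.4], [377.4, 231.7], [277.1, 199.2]]
[[169.9, 94.1], [397.1, 112.5], [277.1, 191.1], [171.3, 215.5], [377.5, 230.6], [276.8, 199.2]]
```

View pics/w1z.png

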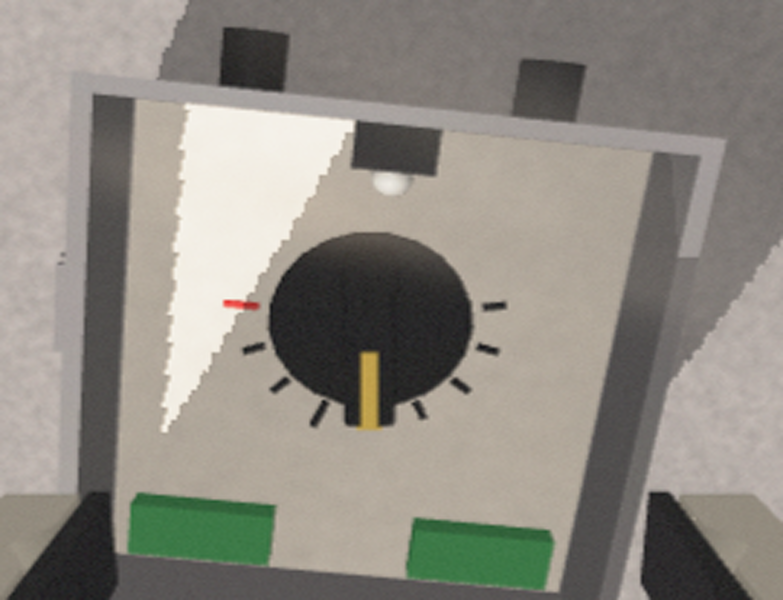

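Run:
```python
from h import *
from scipy.optimize import least_squares
p=robot.camera_params('wrist')
z2=lambda a: (np.array(a,float)+[-1,-1])/[2.9,2.5]+[150,60]
C=z2([(75,73),(725,140)]); CL=np.array([(.09,-.1,.1),(-.09,-.1,.1)])
I=z2([(93,94),(704,155)]); IL=np.array([(.084,-.094,.1),(-.084,-.094,.1)])
T=z2([(241,304),(254,349),(281,385),(320,414),(420,410),(460,386),(488,350),(495,306)]); k=np.array([0,1,2,3,5,6,7,8])
def f(q,full=False):
    a=.42*k; TL=np.c_[q[3]*np.cos(a),-.02+q[3]*np.sin(a),0*a+.05]
    W=R.from_euler('z',q[2]).apply(np.r_[CL,IL,TL])+[q[0],q[1],0]
    return (w2pix(p,W)-np.r_[C,I,T]).ravel()
r=least_squares(f,[.518,-.1,0,.042]);print(r.x.round(4),r.fun.reshape(-1,2).round(1).tolist())
print('dial',(R.from_euler('z',r.x[2]).apply([0,-.02,0])+[*r.x[:2],0]).round(4))
# pointer line at z .094
for a,b in [((369,353),(369,428))]:
    A=pix2w(p,*z2([a])[0],.094);B=pix2w(p,*z2([b])[0],.094); d=B-A; print(A.round(4),B.round(4),np.arctan2(d[1],d[0]))
```

```text
[ 0.5196 -0.1043 -0.0276  0.0427] [[-1.5, -0.6], [0.9, -0.0], [-0.2, -0.0], [-0.8, 0.8], [1.6, 0.4], [-0.6, -0.1], [-0.6, 0.3], [0.3, -1.3], [0.0, 0.4], [0.7, 0.3], [0.3, -0.1], [0.4, 0.1]]
dial [ 0.519  -0.1243  0.    ]
[ 0.519  -0.1216  0.094 ] [ 0.5167 -0.0939  0.094 ] 1.655429910354503
```

```bash
python3 -c "
from h import *
st(); rel([.5187,-.1235,.264],1.652); rel([.5187,-.1235,.245],1.652)"
```

```text
t 1.8 tcp [ 0.5173 -0.1249  0.4196] phi 1.6583 F [-0.45  0.12  0.26] T [-0.032  0.098 -0.029] open 0.0876 q [ 0.132  0.113 -0.278 -0.    -1.179 -0.044]
row [ 1.600e-03  1.945e-01 -1.900e-03 -1.000e-04  4.000e-03  0.000e+00] dist 0.1556 deg 0.36
row [ 1.600e-03  2.183e-01 -1.900e-03 -1.000e-04  4.000e-03  0.000e+00] dist 0.1746 deg 0.36
```

Request:
carry_out --pt "0.0016 0.05 -0.0019 0 0.004 0" --pt "0.0016 0.1 -0.0019 0 0.004 0" --pt "0.0016 0.15 -0.0019 0 0.004 0" --pt "0.0016 0.18 -0.0019 0 0.004 0" --pt "0.0016 0.19 -0.0019 0 0.004 0" --pt "0.0016 0.194 -0.0019 0 0.004 0" --pt "0.0016 0.194 -0.0019 0 0.004 0" --pt "0.0016 0.194 -0.0019 0 0.004 0"

```text
clock: 2.47
tcp_pos: [0.52, -0.123, 0.2661]
tool_rot: [0.48, 0.521, -0.519, -0.478]
force: [0.4, 0.3, 0.1]
opening: 0.0874
```

```bash
python3 -c "
from h import *
st(); rel([.5187,-.1235,.245],1.652);cv2.imwrite('pics/w2.png',robot.capture('wrist'));st()"
```

```text
t 2.47 tcp [ 0.52   -0.123   0.2661] phi 1.6529 F [0.44 0.26 0.14] T [-0.012  0.057  0.052] open 0.0874 q [ 0.135  0.263 -0.48   0.001 -0.825 -0.053]
row [-0.0005  0.0264  0.0017  0.0017  0.0006 -0.0002] dist 0.0212 deg 0.16
t 2.52 tcp [ 0.52   -0.1229  0.2663] phi 1.653 F [-0.32 -0.41  0.3 ] T [-0.017  0.064  0.007] open 0.0875 q [ 0.135  0.263 -0.48   0.    -0.825 -0.053]
```

View pics/w2.png

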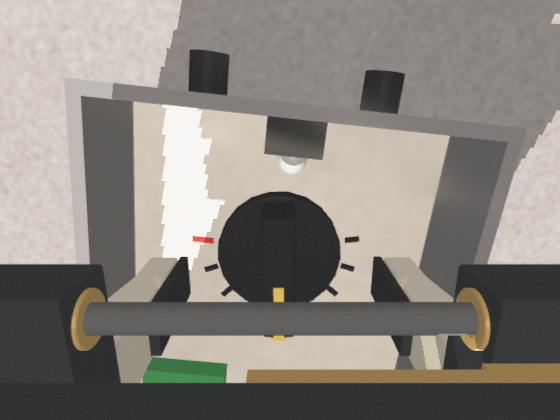

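Request:
carry_out --pt "-0.0005 0.014 0.001 0 0 0" --pt "-0.0005 0.022 0.001 0 0 0" --pt "-0.0005 0.0255 0.001 0 0 0" --pt "-0.0005 0.0255 0.001 0 0 0"

```text
clock: 2.85
tcp_pos: [0.5184, -0.1231, 0.2441]
tool_rot: [-0.479, -0.52, 0.52, 0.479]
force: [0.3, -0.1, 0.3]
opening: 0.0872
```

Request:
carry_out --pt "0 0 0 0 0 0" --pt "0 0 0 0 0 0" --pt "0 0 0 0 0 0" --pt "0 0 0 0 0 0" --pt "0 0 0 0 0 0" --pt "0 0 0 0 0 0" --pt "0 0 0 0 0 0" --pt "0 0 0 0 0 0" --gripper 0.1 --grip_force 15

```text
clock: 3.52
tcp_pos: [0.5184, -0.1231, 0.244]
tool_rot: [-0.479, -0.52, 0.52, 0.479]
force: [-0.0, 0.1, 0.1]
opening: 0.0399
```

```bash
python3 -c "
from h import *
st()"
```

```text
t 3.52 tcp [ 0.5184 -0.1231  0.244 ] phi 1.6532 F [-0.05  0.1   0.12] T [-0.01   0.063  0.039] open 0.0399 q [ 0.135  0.291 -0.504 -0.    -0.775 -0.053]
```

Request:
carry_out --pt "0 0 0 0 0 0" --pt "0 0 0 0 0 0" --pt "0 0 0 0 0 0" --pt "0 0 0 0 0 0" --pt "0 0 0 0 0 0" --pt "0 0 0 0 0 0"

```text
clock: 4.02
tcp_pos: [0.5204, -0.1228, 0.2444]
tool_rot: [0.48, 0.522, -0.519, -0.478]
force: [8.3, -0.8, -6.0]
opening: 0.0159
```

```bash
python3 -c "
from h import *
st()"
```

```text
t 4.02 tcp [ 0.5204 -0.1228  0.2444] phi 1.6539 F [ 8.32 -0.78 -6.03] T [-0.201 -2.618  0.065] open 0.0159 q [ 0.135  0.292 -0.502  0.001 -0.772 -0.053]
```

Request:
carry_out --pt "0 0 -0.0025 0 0 0" --pt "0 0 -0.0025 0 0.05 0" --pt "0 0 -0.0025 0 0.12 0" --pt "0 0 -0.0025 0 0.19 0" --pt "0 0 -0.0025 0 0.26 0" --pt "0 0 -0.0025 0 0.33 0" --pt "0 0 -0.0025 0 0.4 0" --pt "0 0 -0.0025 0 0.47 0" --pt "0 0 -0.0025 0 0.5 0" --pt "0 0 -0.0025 0 0.5 0"

```text
clock: 4.85
tcp_pos: [0.5209, -0.1228, 0.2444]
tool_rot: [0.642, 0.297, -0.296, -0.642]
force: [1.6, 1.3, 1.1]
opening: 0.0159
```

```bash
python3 -c "
from h import *
st()"
```

```text
t 4.85 tcp [ 0.5209 -0.1228  0.2444] phi 0.8656 F [1.64 1.35 1.08] T [ 0.545 -0.578 -0.088] open 0.0159 q [ 0.135  0.294 -0.499  0.    -0.776 -0.84 ]
```

Request:
carry_out --pt "0 0 0 0 0.07 0" --pt "0 0 0 0 0.14 0" --pt "0 0 0 0 0.21 0" --pt "0 0 0 0 0.28 0" --pt "0 0 0 0 0.35 0" --pt "0 0 0 0 0.42 0" --pt "0 0 0 0 0.48 0" --pt "0 0 0 0 0.52 0" --pt "0 0 0 0 0.54 0" --pt "0 0 0 0 0.54 0"

```text
clock: 5.68
tcp_pos: [0.5208, -0.1227, 0.2444]
tool_rot: [-0.707, -0.008, 0.007, 0.707]
force: [1.4, 4.0, 2.4]
opening: 0.0159
```

```bash
python3 -c "
from h import *
st()"
```

```text
t 5.68 tcp [ 0.5208 -0.1227  0.2444] phi 0.0202 F [1.42 4.03 2.37] T [ 1.213 -0.537 -0.175] open 0.0159 q [ 0.135  0.293 -0.5   -0.    -0.776 -1.686]
```

Request:
carry_out --pt "0 0 0.001 0 0.015 0" --pt "0 0 0.001 0 0.03 0" --pt "0 0 0.001 0 0.04 0" --pt "0 0 0.001 0 0.04 0"

```text
clock: 6.02
tcp_pos: [0.5209, -0.1224, 0.2444]
tool_rot: [0.707, -0.015, 0.015, -0.707]
force: [3.1, -2.7, 1.7]
opening: 0.0161
```

```bash
python3 -c "
from h import *
st()"
```

```text
t 6.02 tcp [ 0.5209 -0.1224  0.2444] phi -0.0424 F [ 3.1  -2.69  1.69] T [-1.108 -1.304  0.397] open 0.0161 q [ 1.36e-01  2.93e-01 -5.00e-01  1.00e-03 -7.76e-01 -1.75e+00]
```

```bash
python3 -c "
from h import *
cv2.imwrite('pics/w3.png',robot.capture('wrist'));st()"
```

```text
t 6.07 tcp [ 0.5208 -0.1224  0.2444] phi -0.0416 F [ 3.25 -2.88  1.99] T [-1.24  -1.328  0.378] open 0.0158 q [ 1.360e-01  2.930e-01 -5.000e-01  1.000e-03 -7.760e-01 -1.749e+00]
```

View pics/w3.png

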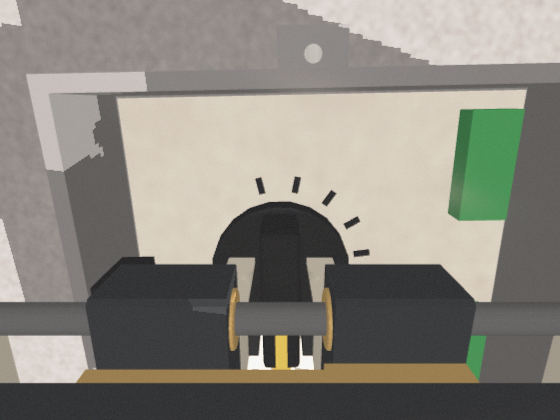

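Request:
carry_out --pt "0 0 0 0 -0.05 0" --pt "0 0 0 0 -0.12 0" --pt "0 0 0 0 -0.19 0" --pt "0 0 0 0 -0.26 0" --pt "0 0 0 0 -0.33 0" --pt "0 0 0 0 -0.4 0" --pt "0 0 0 0 -0.47 0" --pt "0 0 0 0 -0.54 0" --pt "0 0 0 0 -0.61 0" --pt "0 0 0 0 -0.68 0" --pt "0 0 0 0 -0.75 0" --pt "0 0 0 0 -0.79 0"

```text
clock: 7.07
tcp_pos: [0.5209, -0.1226, 0.2444]
tool_rot: [0.583, 0.401, -0.4, -0.582]
force: [4.8, -5.1, 1.5]
opening: 0.016
```

Request:
carry_out --pt "0 0 0 0 -0.02 0" --pt "0 0 0 0 -0.025 0" --pt "0 0 0 0 -0.025 0"

```text
clock: 7.32
tcp_pos: [0.521, -0.1226, 0.2444]
tool_rot: [0.576, 0.411, -0.41, -0.575]
force: [4.7, -5.2, 1.2]
opening: 0.0159
```

```bash
python3 -c "
from h import *
st();cv2.imwrite('pics/w4.png',robot.capture('wrist'))"
```

```text
t 7.32 tcp [ 0.521  -0.1226  0.2444] phi 1.2386 F [ 4.73 -5.18  1.24] T [-1.939 -1.63  -0.022] open 0.0159 q [ 0.136  0.293 -0.5    0.001 -0.776 -0.469]
```

View pics/w4.png

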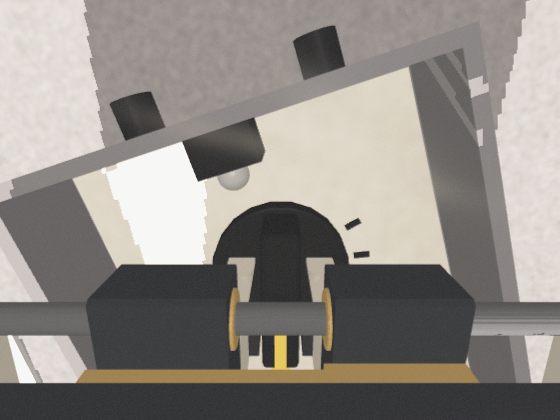

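Request:
carry_out --pt "0 0 0 0 0 0" --pt "0 0 0 0 0 0" --pt "0 0 0 0 0 0" --pt "0 0 0 0 0 0" --pt "0 0 0 0 0 0" --pt "0 0 0 0 0 0" --gripper 0.6

```text
clock: 7.87
tcp_pos: [0.5202, -0.1221, 0.2438]
tool_rot: [-0.576, -0.41, 0.41, 0.576]
force: [0.6, -0.3, 0.4]
opening: 0.0493
```

Request:
carry_out --pt "0 -0.03 0 0 0 0" --pt "0 -0.08 0 0 0 0" --pt "0 -0.13 0 0 0 0" --pt "0 -0.18 0 0 0 0" --pt "0 -0.22 0 0 0 0" --pt "0 -0.24 0 0 0 0" --pt "0 -0.24 0 0 0 0"

```text
clock: 8.45
tcp_pos: [0.5209, -0.1223, 0.4408]
tool_rot: [0.578, 0.412, -0.408, -0.574]
force: [0.4, 0.2, 0.3]
opening: 0.0526
```

Run:
```python
from h import *
st(); p=robot.camera_params('wrist'); im=robot.capture('wrist'); cv2.imwrite('pics/w5.png',im)
cv2.imwrite('pics/top1.png',robot.capture('top'));cv2.imwrite('pics/scene1.png',robot.capture('scene'))
st()
```

```text
t 8.45 tcp [ 0.5209 -0.1223  0.4408] phi 1.2375 F [0.36 0.17 0.33] T [ 0.022 -0.041 -0.009] open 0.0526 q [ 1.360e-01  1.030e-01 -2.420e-01  1.000e-03 -1.218e+00 -4.700e-01]
t 8.6 tcp [ 0.52   -0.1221  0.4353] phi 1.2368 F [ 0.1  -0.11  0.04] T [0.031 0.083 0.062] open 0.0523 q [ 1.360e-01  1.070e-01 -2.490e-01 -1.000e-03 -1.216e+00 -4.700e-01]
```

View pics/w5.png

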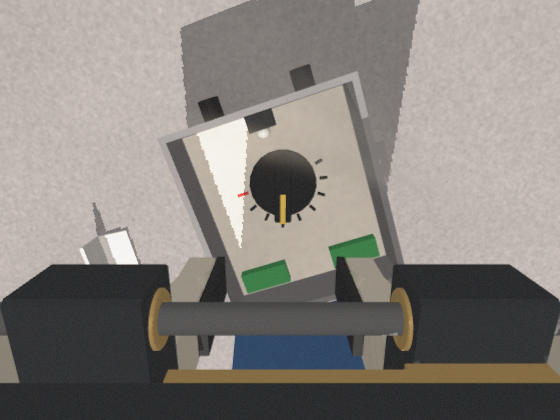

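View pics/scene1.png

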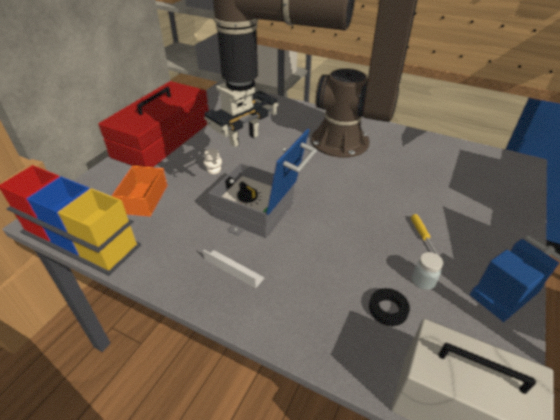

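Run:
```python
from h import *
p=robot.camera_params('top')
print('handle px->w',[pix2w(p,(u-2.5)/6+245,(v-2.5)/6+180,.24).round(4) for u,v in [(98,150),(88,368)]])
O=np.array([.5213,-.1025,0]); ps=-.0276
th=1.95
L=lambda th:np.array([0,.1-.17*np.cos(th)+.048*np.sin(th),.1+.17*np.sin(th)+.048*np.cos(th)])
for th in (1.95,1.57,1.0,.13,0): print(th,(O+R.from_euler('z',ps).apply(L(th))).round(4))
st(); rel([.5205,-.122,.51],1.543); rel([.527,.165,.51],1.543)
```

```text
handle px->w [array([0.5815, 0.0756, 0.24  ]), array([0.4778, 0.0771, 0.24  ])]
1.95 [0.527  0.1049 0.2402]
1.57 [0.5254 0.0453 0.27  ]
1.0 [ 0.5226 -0.054   0.269 ]
0.13 [ 0.5196 -0.1648  0.1696]
0 [ 0.5194 -0.1725  0.148 ]
t 8.6 tcp [ 0.52   -0.1221  0.4353] phi 1.2368 F [ 0.1  -0.11  0.04] T [0.031 0.083 0.062] open 0.0523 q [ 1.360e-01  1.070e-01 -2.490e-01 -1.000e-03 -1.216e+00 -4.700e-01]
row [ 0.0003 -0.0933 -0.0005 -0.0006 -0.1949  0.0002] dist 0.0747 deg 17.54
row [ 3.419e-01 -9.320e-02  1.094e-01 -6.000e-04 -1.949e-01  2.000e-04] dist 0.2967 deg 17.54
```

Request:
carry_out --pt "0 -0.05 0 0 -0.06 0" --pt "0 -0.093 0 0 -0.13 0" --pt "0.04 -0.093 0.013 0 -0.195 0" --pt "0.09 -0.093 0.029 0 -0.195 0" --pt "0.14 -0.093 0.045 0 -0.195 0" --pt "0.19 -0.093 0.061 0 -0.195 0" --pt "0.24 -0.093 0.077 0 -0.195 0" --pt "0.29 -0.093 0.093 0 -0.195 0" --pt "0.33 -0.093 0.105 0 -0.195 0" --pt "0.342 -0.093 0.109 0 -0.195 0" --pt "0.342 -0.093 0.109 0 -0.195 0" --pt "0.342 -0.093 0.109 0 -0.195 0" --gripper 0 --grip_force 10

```text
clock: 9.6
tcp_pos: [0.5276, 0.1655, 0.5087]
tool_rot: [-0.506, -0.492, 0.495, 0.507]
force: [0.4, 0.1, 0.1]
opening: 0.0006
```

Run:
```python
from h import *
st(); rel([.526,.165,.418],1.543)
cv2.imwrite('pics/w6.png',robot.capture('wrist'))
```

```text
t 9.6 tcp [0.5276 0.1655 0.5087] phi 1.5448 F [0.42 0.05 0.09] T [-0.032  0.082 -0.03 ] open 0.0006 q [ 0.658  0.107 -0.085 -0.    -1.382 -0.684]
row [-0.0005  0.1134  0.0017 -0.0017  0.0011 -0.0012] dist 0.0907 deg 0.21
```

View pics/w6.png

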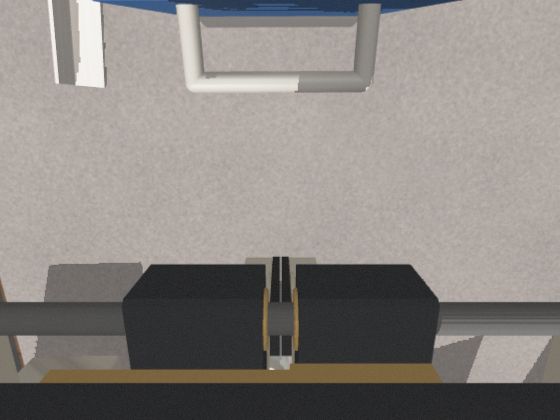

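Request:
carry_out --pt "0 0.04 0 0 0 0" --pt "0 0.08 0 0 0 0" --pt "0 0.108 0 0 0 0" --pt "0 0.113 0 0 0 0" --pt "-0.02 0.113 0 0 0 0" --pt "-0.04 0.113 0 0 0 0" --pt "-0.055 0.113 0 0 0 0" --pt "-0.065 0.113 0 0 0 0" --pt "-0.07 0.113 0 0 0 0"

```text
clock: 10.4
tcp_pos: [0.5262, 0.1071, 0.4213]
tool_rot: [0.507, 0.493, -0.492, -0.507]
force: [0.8, -0.3, 0.3]
opening: 0.0001
```

Run:
```python
from h import *
st(); cv2.imwrite('pics/w7.png',robot.capture('wrist'))
```

```text
t 10.4 tcp [0.5262 0.1071 0.4213] phi 1.5415 F [ 0.77 -0.27  0.3 ] T [ 0.008  0.057 -0.011] open 0.0001 q [ 0.566  0.12  -0.267  0.    -1.182 -0.595]
```

View pics/w7.png

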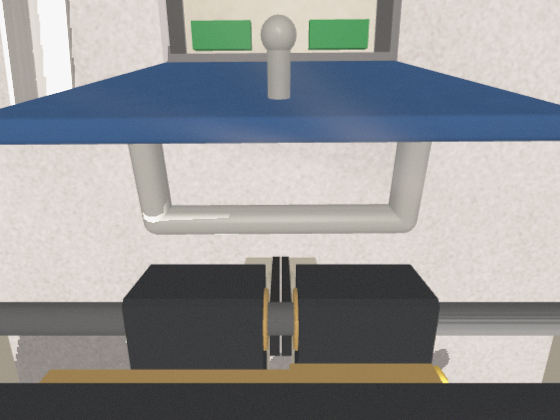

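Request:
carry_out --pt "-0.01 0 0 0 0 0" --pt "-0.02 0 0 0 0 0" --pt "-0.032 0 0 0 0 0" --pt "-0.046 0 0 0 0 0" --pt "-0.06 0 0 0 0 0" --pt "-0.075 0 0 0 0 0"

```text
clock: 10.95
tcp_pos: [0.5245, 0.048, 0.4202]
tool_rot: [0.507, 0.493, -0.493, -0.507]
force: [0.9, 2.9, 1.9]
opening: 0.0006
```

Run:
```python
from h import *
st(); cv2.imwrite('pics/w8.png',robot.capture('wrist'))
```

```text
t 10.95 tcp [0.5245 0.048  0.4202] phi 1.5437 F [0.94 2.94 1.91] T [ 0.798 -0.04   0.021] open 0.0006 q [ 0.464  0.103 -0.289  0.    -1.178 -0.491]
```

View pics/w8.png

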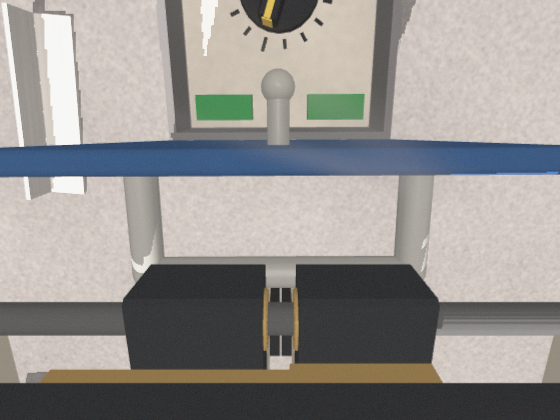

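Request:
carry_out --pt "-0.015 0 0 0 0 0" --pt "-0.03 0 0 0 0 0" --pt "-0.045 0 0 0 0 0" --pt "-0.06 0 0 0 0 0" --pt "-0.075 0 0 0 0 0" --pt "-0.09 0 0 0 0 0" --pt "-0.105 0 0 0 0 0" --pt "-0.118 0 0 0 0 0"

```text
clock: 11.67
tcp_pos: [0.5216, -0.0469, 0.4198]
tool_rot: [-0.507, -0.493, 0.493, 0.507]
force: [-0.7, 0.8, -1.1]
opening: 0.0008
```

Run:
```python
from h import *
st(); cv2.imwrite('pics/w9.png',robot.capture('wrist'))
cv2.imwrite('pics/s9.png',robot.capture('scene'))
```

```text
t 11.67 tcp [ 0.5216 -0.0469  0.4198] phi 1.5428 F [-0.66  0.82 -1.1 ] T [ 0.382  0.091 -0.044] open 0.0008 q [ 0.285  0.099 -0.295 -0.    -1.178 -0.313]
```

View pics/w9.png

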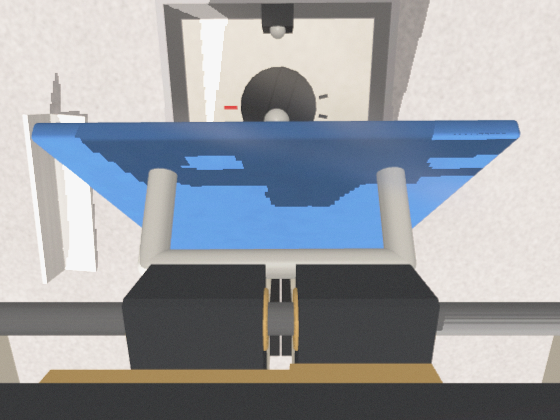

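View pics/s9.png

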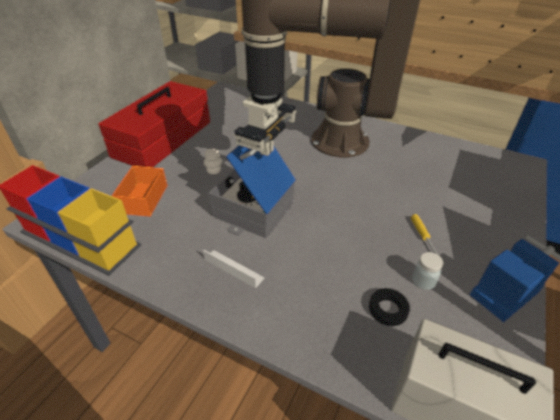

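Request:
carry_out --pt "-0.012 0 0 0 0 0" --pt "-0.024 0 0 0 0 0" --pt "-0.035 0 0 0 0 0" --pt "-0.035 0 0 0 0 0" --pt "-0.035 0 0 0 0 0" --pt "-0.035 0 0 0 0 0"

```text
clock: 12.27
tcp_pos: [0.5211, -0.0735, 0.4201]
tool_rot: [0.507, 0.493, -0.493, -0.507]
force: [0.4, 0.2, 0.4]
opening: 0.0005
```

Run:
```python
from h import *
st(); cv2.imwrite('pics/s10.png',robot.capture('scene'))
```

```text
t 12.27 tcp [ 0.5211 -0.0735  0.4201] phi 1.5429 F [0.38 0.24 0.42] T [ 0.038  0.086 -0.011] open 0.0005 q [ 0.233  0.103 -0.29   0.    -1.178 -0.261]
```

View pics/s10.png

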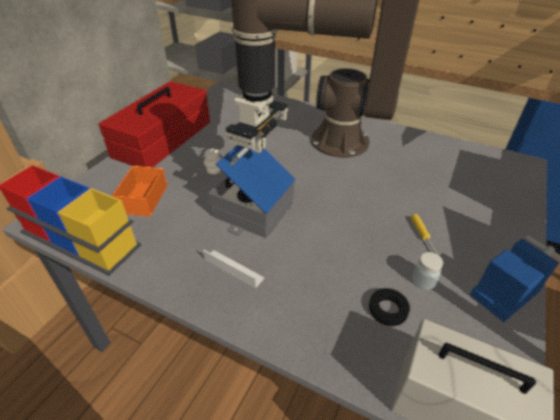

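Run:
```python
from h import *
rel([.5196,-.166,.42],-.0265)
```

```text
row [-1.159e-01  1.000e-04 -1.300e-03  1.000e-04  9.993e-01  0.000e+00] dist 0.0927 deg 89.94
```

Request:
carry_out --pt "-0.04 0 -0.001 0 0.07 0" --pt "-0.08 0 -0.001 0 0.14 0" --pt "-0.1 0 -0.001 0 0.21 0" --pt "-0.116 0 -0.001 0 0.29 0" --pt "-0.116 0 -0.001 0 0.37 0" --pt "-0.116 0 -0.001 0 0.45 0" --pt "-0.116 0 -0.001 0 0.53 0" --pt "-0.116 0 -0.001 0 0.61 0" --pt "-0.116 0 -0.001 0 0.69 0" --pt "-0.116 0 -0.001 0 0.77 0" --pt "-0.116 0 -0.001 0 0.85 0" --pt "-0.116 0 -0.001 0 0.92 0" --gripper 0.6

```text
clock: 13.32
tcp_pos: [0.5195, -0.1658, 0.42]
tool_rot: [0.706, 0.033, -0.033, -0.706]
force: [-0.1, 1.4, -0.0]
opening: 0.0524
```

Run:
```python
from h import *
st();rel([.5196,-.166,.42],-.0276)
```

```text
t 13.32 tcp [ 0.5195 -0.1658  0.42  ] phi 0.0924 F [-0.12  1.41 -0.03] T [-0.019  0.032  0.006] open 0.0524 q [ 0.05   0.135 -0.252  0.    -1.184 -1.529]
row [ 0.0001  0.0001 -0.0003  0.      0.0764  0.    ] dist 0.0002 deg 6.88
```

Request:
carry_out --pt "0 0 0 0 0.06 0" --pt "0 0 0 0 0.076 0" --pt "0 0 0 0 0.076 0"

```text
clock: 13.57
tcp_pos: [0.5195, -0.1658, 0.4201]
tool_rot: [0.707, -0.008, 0.008, -0.707]
force: [0.4, -0.0, 0.2]
opening: 0.0525
```

Run:
```python
from h import *
st(); p=robot.camera_params('wrist'); cv2.imwrite('pics/w11.png',robot.capture('wrist'))
cv2.imwrite('pics/s11.png',robot.capture('scene'))
print(w2pix(p,np.array([[.5196-.05,-.1648,.1696],[.5196+.05,-.1648,.1696]])))
```

```text
t 13.57 tcp [ 0.5195 -0.1658  0.4201] phi -0.0219 F [ 0.38 -0.02  0.24] T [-0.019 -0.065  0.022] open 0.0525 q [ 0.05   0.135 -0.252  0.    -1.184 -1.643]
[[279.46916244 152.75098021]
 [282.65967807 293.93809922]]
```

View pics/w11.png

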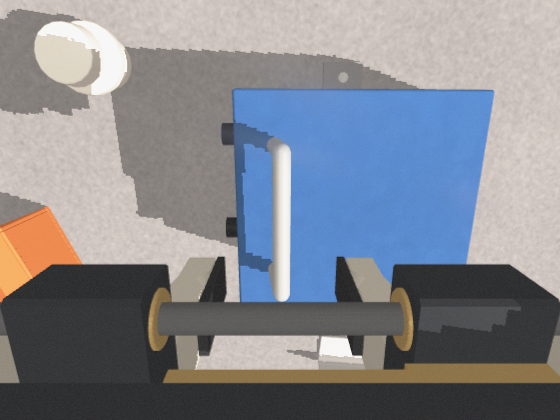

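View pics/s11.png

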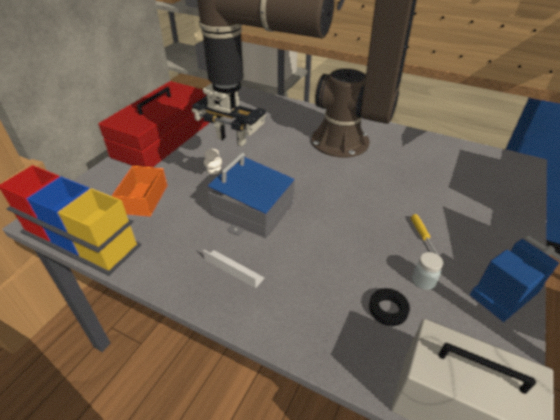

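Request:
carry_out --pt "0 0.03 0.001 0 0.004 0" --pt "0 0.07 0.001 0 0.004 0" --pt "0 0.1 0.001 0 0.004 0" --pt "0 0.112 0.001 0 0.004 0" --pt "0 0.112 0.001 0 0.004 0" --pt "0 0.112 0.001 0 0.004 0"

```text
clock: 14.17
tcp_pos: [0.5198, -0.1654, 0.331]
tool_rot: [0.707, -0.009, 0.009, -0.707]
force: [0.5, 0.7, 0.3]
opening: 0.0524
```

Request:
carry_out --pt "0 0 0 0 0 0" --pt "0 0 0 0 0 0" --pt "0 0 0 0 0 0" --pt "0 0 0 0 0 0" --pt "0 0 0 0 0 0" --pt "0 0 0 0 0 0" --pt "0 0 0 0 0 0" --pt "0 0 0 0 0 0" --pt "0 0 0 0 0 0" --pt "0 0 0 0 0 0" --gripper 0 --grip_force 20

```text
clock: 15.0
tcp_pos: [0.5194, -0.1654, 0.3305]
tool_rot: [-0.707, 0.01, -0.01, 0.707]
force: [-0.2, 1.0, 1.7]
opening: 0.011
```

Run:
```python
from h import *
st()
```

```text
t 15.0 tcp [ 0.5194 -0.1654  0.3305] phi -0.0275 F [-0.19  1.    1.68] T [0.144 0.138 0.005] open 0.011 q [ 0.051  0.208 -0.379 -0.    -0.983 -1.65 ]
```

Request:
carry_out --pt "0 0.006 -0.0024 0 0 0" --pt "0 0.012 -0.0046 0 0 0" --pt "0 0.018 -0.0066 0 0 0" --pt "0 0.023 -0.0083 0 0 0" --pt "0 0.027 -0.0095 0 0 0" --pt "0 0.027 -0.0095 0 0 0"

```text
clock: 15.5
tcp_pos: [0.5193, -0.1727, 0.3094]
tool_rot: [-0.707, 0.009, -0.01, 0.707]
force: [-2.7, 4.9, 7.3]
opening: 0.0111
```

Run:
```python
from h import *
st()
```

```text
t 15.5 tcp [ 0.5193 -0.1727  0.3094] phi -0.0273 F [-2.73  4.93  7.25] T [1.994 0.917 0.066] open 0.0111 q [ 3.700e-02  2.330e-01 -4.010e-01 -1.000e-03 -9.360e-01 -1.635e+00]
```

Request:
carry_out --pt "0 0.001 0.0005 0 0 0" --pt "0 0.002 0.0008 0 0 0" --pt "0 0.0025 0.0008 0 0 0" --pt "0 0.0025 0.0008 0 0 0"

```text
clock: 15.83
tcp_pos: [0.5193, -0.1724, 0.3091]
tool_rot: [0.707, -0.009, 0.01, -0.707]
force: [-7.7, 5.4, 21.7]
opening: 0.0115
```

Run:
```python
from h import *
st()
```

```text
t 15.83 tcp [ 0.5193 -0.1724  0.3091] phi -0.0266 F [-7.74  5.38 21.65] T [ 1.816  2.746 -0.022] open 0.0115 q [ 3.800e-02  2.330e-01 -4.030e-01  1.000e-03 -9.340e-01 -1.636e+00]
```

Request:
carry_out --pt "0 -0.001 0 0 0 0" --pt "0 -0.002 0 0 0 0" --pt "0 -0.003 0 0 0 0" --pt "0 -0.004 0 0 0 0" --pt "0 -0.004 0 0 0 0"

```text
clock: 16.25
tcp_pos: [0.5193, -0.1724, 0.3097]
tool_rot: [0.707, -0.01, 0.01, -0.707]
force: [1.6, -0.9, -1.2]
opening: 0.0111
```

Run:
```python
from h import *
st()
```

```text
t 16.25 tcp [ 0.5193 -0.1724  0.3097] phi -0.0277 F [ 1.56 -0.92 -1.25] T [-0.065 -0.522  0.04 ] open 0.0111 q [ 0.038  0.233 -0.401  0.    -0.937 -1.636]
```

Request:
carry_out --pt "0 -0.002 0.0005 0 0 0" --pt "0 -0.003 0.0008 0 0 0" --pt "0 -0.004 0.001 0 0 0" --pt "0 -0.0045 0.0012 0 0 0" --pt "0 -0.0045 0.0012 0 0 0" --pt "0 -0.0045 0.0012 0 0 0"

```text
clock: 16.75
tcp_pos: [0.5193, -0.1713, 0.3136]
tool_rot: [-0.707, 0.01, -0.01, 0.707]
force: [2.8, 0.2, -3.1]
opening: 0.0113
```

Run:
```python
from h import *
st()
```

```text
t 16.75 tcp [ 0.5193 -0.1713  0.3136] phi -0.0276 F [ 2.83  0.17 -3.12] T [ 0.017 -0.961 -0.021] open 0.0113 q [ 0.04   0.228 -0.397 -0.    -0.946 -1.638]
```

Request:
carry_out --pt "0 -0.0004 0 0 0 0" --pt "0 -0.0004 0 0 0 0" --pt "0 -0.0004 0 0 0 0"

```text
clock: 17.0
tcp_pos: [0.5193, -0.1713, 0.3139]
tool_rot: [-0.707, 0.01, -0.01, 0.707]
force: [3.7, 1.0, -3.8]
opening: 0.0112
```

Run:
```python
from h import *
st()
```

```text
t 17.0 tcp [ 0.5193 -0.1713  0.3139] phi -0.0276 F [ 3.74  0.97 -3.85] T [ 0.326 -1.165  0.032] open 0.0112 q [ 0.04   0.228 -0.396 -0.    -0.946 -1.638]
```

Request:
carry_out --pt "0 -0.0004 0 0 0 0" --pt "0 -0.0004 0 0 0 0" --pt "0 -0.0004 0 0 0 0"

```text
clock: 17.25
tcp_pos: [0.5193, -0.1712, 0.3141]
tool_rot: [-0.707, 0.01, -0.01, 0.707]
force: [4.1, 2.0, -5.9]
opening: 0.0111
```

Run:
```python
from h import *
st()
```

```text
t 17.25 tcp [ 0.5193 -0.1712  0.3141] phi -0.0276 F [ 4.09  1.96 -5.91] T [ 0.648 -1.525  0.005] open 0.0111 q [ 0.04   0.228 -0.396 -0.    -0.947 -1.638]
```

Tug at ~6 N and held; holding for a second.

Request:
carry_out --pt "0 0 0 0 0 0" --pt "0 0 0 0 0 0" --pt "0 0 0 0 0 0" --pt "0 0 0 0 0 0" --pt "0 0 0 0 0 0" --pt "0 0 0 0 0 0" --pt "0 0 0 0 0 0" --pt "0 0 0 0 0 0" --pt "0 0 0 0 0 0" --pt "0 0 0 0 0 0" --pt "0 0 0 0 0 0" --pt "0 0 0 0 0 0"

```text
clock: 18.25
tcp_pos: [0.5192, -0.1712, 0.3141]
tool_rot: [-0.707, 0.01, -0.01, 0.707]
force: [4.9, 2.1, -6.6]
opening: 0.0111
```

Run:
```python
from h import *
st()
```

```text
t 18.25 tcp [ 0.5192 -0.1712  0.3141] phi -0.0276 F [ 4.94  2.12 -6.6 ] T [ 0.839 -1.646  0.038] open 0.0111 q [ 0.04   0.228 -0.396 -0.    -0.947 -1.638]
```

Request:
carry_out --pt "0 0.002 -0.0004 0 0 0" --pt "0 0.004 -0.0009 0 0 0" --pt "0 0.006 -0.0013 0 0 0" --pt "0 0.0065 -0.0014 0 0 0" --pt "0 0.0065 -0.0014 0 0 0"

```text
clock: 18.67
tcp_pos: [0.5192, -0.1725, 0.3095]
tool_rot: [0.707, -0.01, 0.01, -0.707]
force: [1.9, 4.2, 1.5]
opening: 0.0109
```

Run:
```python
from h import *
st()
```

```text
t 18.67 tcp [ 0.5192 -0.1725  0.3095] phi -0.0274 F [1.89 4.18 1.53] T [ 1.251 -0.659  0.071] open 0.0109 q [ 0.037  0.233 -0.401  0.    -0.936 -1.636]
```

Request:
carry_out --pt "0 0 0 0 0 0" --pt "0 0 0 0 0 0" --pt "0 0 0 0 0 0" --pt "0 0 0 0 0 0" --pt "0 0 0 0 0 0" --pt "0 0 0 0 0 0" --pt "0 0 0 0 0 0" --pt "0 0 0 0 0 0" --gripper 0.6

```text
clock: 19.33
tcp_pos: [0.5191, -0.1726, 0.309]
tool_rot: [0.707, -0.01, 0.01, -0.707]
force: [0.6, -0.3, -0.8]
opening: 0.0517
```

Request:
carry_out --pt "0 -0.02 0 0 0 0" --pt "0 -0.06 0 0 0 0" --pt "0 -0.1 0 0 0 0" --pt "0 -0.14 0 0 0 0" --pt "0 -0.17 0 0 0 0" --pt "0 -0.18 0 0 0 0" --pt "0 -0.18 0 0 0 0"

```text
clock: 19.92
tcp_pos: [0.5194, -0.1726, 0.4557]
tool_rot: [0.707, -0.008, 0.011, -0.707]
force: [-0.1, 1.0, 0.6]
opening: 0.0525
```

Run:
```python
from h import *
st(); p=robot.camera_params('wrist'); cv2.imwrite('pics/w12.png',robot.capture('wrist'))
cv2.imwrite('pics/s12.png',robot.capture('scene'));cv2.imwrite('pics/t12.png',robot.capture('top'))
O=np.array([.5213,-.1025,0]);ps=R.from_euler('z',-.0276)
for th in (0,.024,.13):
    y=.1-.17*np.cos(th)+.048*np.sin(th);z=.1+.17*np.sin(th)+.048*np.cos(th)
    ye=.1-.2*np.cos(th)+.008*np.sin(th);ze=.1+.2*np.sin(th)+.008*np.cos(th)
    print(th,w2pix(p,O+ps.apply(np.array([[-.05,y,z],[.05,y,z],[-.09,ye,ze]]))).round(1).tolist(),'scene',w2pix(robot.camera_params('scene'),O+ps.apply(np.array([[-.05,y,z],[.05,y,z],[.09,ye,ze]]))).round(1).tolist())
```

```text
t 19.92 tcp [ 0.5194 -0.1726  0.4557] phi -0.0275 F [-0.13  1.04  0.62] T [-0.002 -0.025 -0.003] open 0.0525 q [ 3.700e-02  1.170e-01 -1.920e-01  1.000e-03 -1.258e+00 -1.636e+00]
0 [[279.9, 141.0], [280.0, 258.6], [244.8, 88.5]] scene [[240.9, 157.8], [222.6, 174.7], [207.9, 189.4]]
0.024 [[281.5, 141.5], [281.4, 260.6], [244.5, 88.3]] scene [[241.1, 156.9], [222.8, 173.7], [207.8, 188.2]]
0.13 [[290.5, 144.2], [289.5, 269.8], [245.2, 87.4]] scene [[242.6, 152.8], [224.1, 169.6], [207.7, 182.9]]
```

View pics/w12.png

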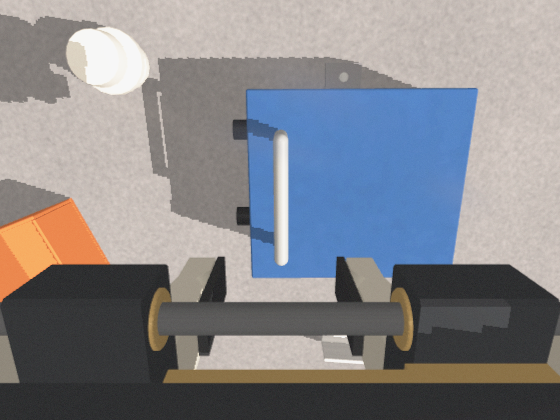

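View pics/s12.png

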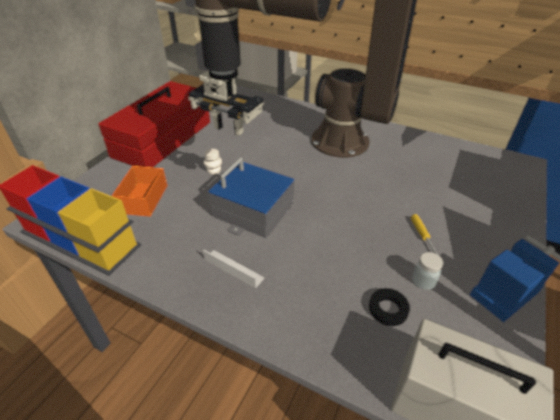

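View pics/t12.png

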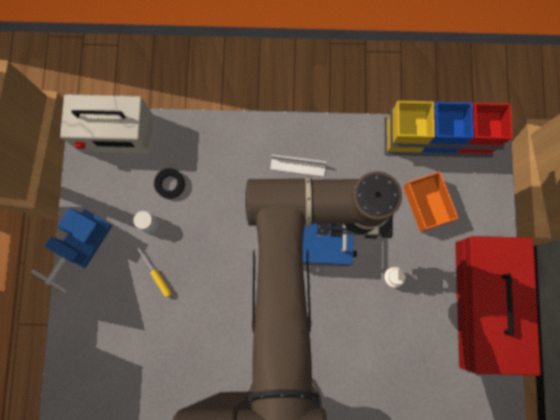

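```bash
python3 -c "
from h import *
st(); print(robot.hand_in())"
```

```text
t 20.07 tcp [ 0.5188 -0.1724  0.4517] phi -0.0278 F [ 0.29 -0.2  -0.19] T [-0.047  0.022  0.041] open 0.0527 q [ 3.700e-02  1.200e-01 -1.970e-01 -1.000e-03 -1.256e+00 -1.636e+00]
the job is handed in; nothing more can be done
None
```

The controller is set, the lid is shut and latched, and I handed the job in at about 20 s of the 70 s allowed. `hand_in` gives no verdict.

- **Dial:** I turned it clockwise until the stop pushed back with about 0.4 N m, then back 1.27 rad and let go. The wrist picture shows the pointer on the third tick, with five ticks beyond it and three counting the red one before it.
- **Lid shut:** I pushed the lid over by its handle until it fell onto its catch. I then gripped the handle and pressed it down until it stopped moving. The last push reached about 22 N, more than the 5 to 8 N needed to snap the catch but under the 40 N limit.
- **Tug:** The handle rose about 5 mm, against the stated 4 mm of play; I put the extra down to give in the arm and grip. It then held 6 to 6.6 N for over a second without moving, so no second press was needed.
- **Final state:** I lowered the lid and let go. In the last wrist picture the handle matches the fully shut position to about a pixel. The arm is clear with the force reading near zero, and the other things look unmoved.

One measurement disagreed: my first rough box yaw from the top camera was about 1.5° off the wrist camera's. I used the wrist value, which also matched the dial pointer.

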